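# Sweep the offcuts off the carving board into the scrap bin

## Task

Clear the carving board: with the fingertips, sweep the three small wood offcuts (the block, the strip and the little round branch slice) across the board and over its side, so that they all lie in the metal scrap bin. Only push them, gently: do not pinch them or pick them up. Leave the carved roundel, the gouge and the pile of log discs where they are.

Things in the scene. Friction and masses are not known exactly. Their poses are not given: they have to be found in the camera images.
- board: Fixed square carving board of dark wood, 320 x 320 mm and 50 mm thick, flat top 50 mm above the bench. Origin: centre of its underside, on the bench; x and y along its sides (x points away from the robot, turned by at most 0.2 rad), z up. The offcuts lie on it.
- bin: Fixed open aluminium scrap bin, 260 (x) x 130 (y) x 42 mm high, walls 6 mm. Origin: centre of its underside, on the bench; axes parallel to the board axes. It stands 2 mm off the +y or the -y side of the board, its centre 227 mm from the board centre along the board y and 0 to 40 mm nearer the robot. Its rim is 8 mm below the board top: what is pushed over that side falls in.
- block: Loose offcut of light wood: rectangular block 34 x 28 x 18 mm (its x, y, z), about 30 g. Origin at its centre. Lies flat on the board, any yaw.
- strip: Loose offcut of light wood: narrow strip 46 x 20 x 16 mm (its x, y, z), about 25 g. Origin at its centre. Lies flat on the board, any yaw.
- slice: Loose offcut: small round branch slice, 36 mm across, 15 mm thick, about 25 g. Origin at its centre. Lies flat on the board.
- carving: Finished carved wooden roundel, 60 mm across and 34 mm high, loose, standing on the far strip of the board (about 125 mm beyond the board centre). Origin: centre of its underside. To be left alone.
- gouge: Carving gouge, lying on the far strip of the board along the board y: handle 20 x 80 x 20 mm, blade to +y, 125 mm long in all. Origin: under its middle, on the board top. To be left alone.
- logs: Small pile of log discs (one piece), 110 mm across and 105 mm high, loose, standing on the bench against the side of the board away from the bin. Origin: centre of its underside. To be left alone.

How it is judged:
By the outcome, as a careful person would: the job done as asked, in the order asked, and still so for the second after the job is handed in, with the robot touching nothing.
It also fails if it takes over 64 s, if anything falls off the work surface, if the arm or the gripper's body presses on something with over 40 N, if the wrist force passes 120 N, or if a joint passes its speed limit or range.

## Robot

A 6-joint arm with a two-finger parallel gripper is mounted at the origin on the work surface. World frame = base frame: x ahead of the robot, y to its left, z up, the work surface at z = 0. Lengths are in m, angles in degrees, forces in N, time in s.
With the tool pointing down it reaches from about 0.3 to 0.75 m from the base axis. Payload 8.5 kg.
Tool frame: the origin (TCP) lies midway between the tips of the shut fingers; the grasp point (between the pads) lies grasp_offset behind it (grasp_offset is the distance from the TCP to the grasp point, in m); z points along the fingers, y is the line along which they close (so a half turn about z gives the same grasp; the last joint's range is limited). The gripper opens to 85 mm and grips with 20 to 120 N. Pads are 22 mm wide; open, the fingers measure 114 mm over their backs; the gripper's body (76 mm by 85 mm) begins 54 mm behind the grasp point. The pads swing forward as they close: fully open they stand 13 mm farther back than shut.
Start: joints at [64.498, 21.807, 74.336, -0, 83.858, -12.336], TCP at [0.125, 0.536, 0.231] pointing down, gripper open.
Joint ranges: [-178.18, 178.18], [-50.72, 133.34], [12.68, 142.11], [-81.47, 261.47], [9.98, 163.14], [-165.26, 165.26]. Speed limits (degrees/s): [136.94, 136.94, 180, 180, 180, 180].

## Interface

Orientations are given as a 3x3 rotation matrix whose columns are the frame's x, y, z axes.
In Python, from rig import observe, get_image, camera_params, close_job, grasp_offset gives the robot as it stands.
- The arm moves only by the shell command python3 -m handwheel 'ROWS' [OPENING] [FORCE]. ROWS is JSON, a list of rows, each a list of 2 entries, a list of its own where there are three numbers: the shift along the tool's x, y, z as a fraction of full scale, then the turn, a rotation vector about the tool's x, y, z as a fraction of full scale. In form: [[[dx, dy, dz], [ax, ay, az]], ...]. A call has 1 to 10 rows; each row is the pose to reach, as a shift and turn from the pose commanded when the call began, along the tool's axes at that moment, turning the shorter way round; what a row does not reach only later rows make up. Full scale, the value 1, is 0.5 m for a shift and pi rad for a turn. A row lasts 1/10 s, in which the tool goes at most 50 mm and 8.59 degrees, less where a joint would pass 70% of its speed; a pose out of reach is approached as far as the arm can. A call with a number of a shift or a turn outside -1 to 1 is refused whole. A call with a gripper value outside its range is refused whole. OPENING is the opening, from 0 (shut) to 1 (fully open), set as the call begins (- or left out, the last holds). The fingers move at their own pace and stop on an object; FORCE is the grip in N (left out, the last holds). Time passes only in rows, so rows that repeat a pose let the fingers close. It gives the time, the measured TCP pose, the force, the opening and the grip force at its end, in the units of the state.
- observe(): the state, without advancing time (a new reading comes with each control period).
- get_image(name): name is "scene" or "top" or "wrist"; returns (picture, depth): 480x640x3 uint8, red, green, blue; 480x640 float32, m along the optical axis (not along the pixel's ray), 0 where there is no reading.
- camera_params(name): a dict with "K" (3x3 intrinsics, pixels), "R" (3x3) and "t" (3): a world point X has camera coordinates R X + t. Camera axes: x right, y down, z forward; pixel columns grow to the right and rows downward; lengths in m; the calibration is good to about 2 mm. A picture is of the moment at which its call begins: read the wrist's pose just before it. camera_params takes no time and is no camera call; for the wrist camera it gives the pose at the moment of the call.
- close_job(): hands the job in; it is judged then, once.
The state is a dict: "time_s": time; "q": joint angles; "qvel": joint speeds; "joint_efforts": joint torques, N m; "position": TCP position; "tool_rot": TCP orientation; "ft_force": force on the tool from outside, world axes, zero at the start; "wrist_torque": the same for the moment, N m; "grip_width": finger opening in m; "gripper_force": force on a finger pad.
Only numpy, scipy, OpenCV 4.12 (cv2) and the standard library are available. Lean on these libraries where they do the work, as an engineer would, in place of code of your own. Each camera call takes 0.05 s, during which the arm holds its last target. There are 200 camera calls.

## Working session

There is one attempt and no reset: what is moved stays moved. The work goes in short steps, Python scripts to look and compute and a shell command to move; the robot and the scene stay as the last step left them, time stands still between calls to the robot, and variables do not carry over. Pictures are saved under pics/ and viewed, at most 10 in all, crops included, and the job is handed in when it is done.

```bash
mkdir -p pics; ls; python3 - <<'E'
from rig import *
import cv2, numpy as np
s=observe(); print(s['time_s'],s['position'],np.round(s['tool_rot'],3).tolist(),s['grip_width'],grasp_offset)
p,d=get_image('top'); cv2.imwrite('pics/top.png',p[...,::-1]); np.savez('top.npz',p=p,d=d)
c=camera_params('top'); print(c)
p,d=get_image('scene'); cv2.imwrite('pics/scene.png',p[...,::-1])
E
```

```text
pics
0.0 [0.12512619 0.53526751 0.2306906 ] [[-0.974, 0.228, -0.001], [0.228, 0.974, -0.001], [0.0, -0.001, -1.0]] 0.0855440966816915 0.0187
{'K': array([[608.06635471,   0.        , 322.77356988],
       [  0.        , 608.06635471, 241.71589181],
       [  0.        ,   0.        ,   1.        ]]), 'R': array([[-0.00648451, -0.9999485 ,  0.00780679],
       [-0.99127468,  0.00540004, -0.13170172],
       [ 0.13165278, -0.00859269, -0.99125865]]), 't': array([0.0297092 , 0.63383468, 0.94927336])}
```

View pics/top.png

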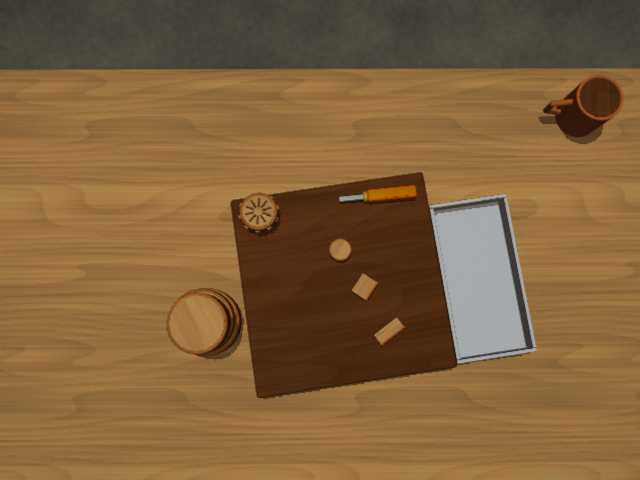

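View pics/scene.png

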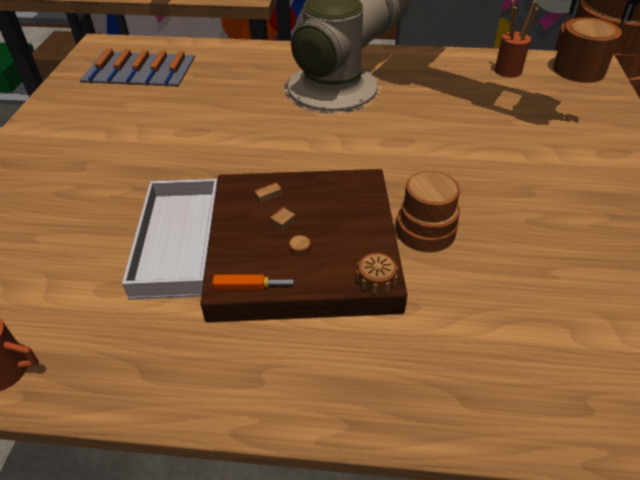

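The top view shows the board with corners near (233,200), (421,174), (456,366) and (257,396), and the bin to its right (−y). The slice is at (340,250), the block at (365,287) and the strip at (389,331). The gouge is at (378,195), the carving at (259,212), and the logs at (203,322). The scene view agrees.

```bash
cat > h.py <<'E'
import numpy as np, cv2
from rig import *
def ray(uv,z,c):
    K,R,t=c['K'],c['R'],c['t']; C=-R.T@t
    d=R.T@np.linalg.inv(K)@np.array([uv[0],uv[1],1.]); return C+d*(z-C[2])/d[2]
def blobs(p,c,B,z=.066):
    hsv=cv2.cvtColor(p,cv2.COLOR_RGB2HSV); m=((hsv[...,2]>110)&(hsv[...,1]>60)).astype(np.uint8)
    n,l,st,ce=cv2.connectedComponentsWithStats(m); out=[]
    for i in range(1,n):
        if st[i,4]<60: continue
        X=ray(ce[i],z,c); b=tob(X,B)
        if abs(b[0])<.16 and -.31<b[1]<.16:
            cn=max(cv2.findContours((l==i).astype(np.uint8),0,1)[0],key=cv2.contourArea)
            q=np.array([tob(ray(v,z,c),B)[:2] for v in cn.reshape(-1,2)])
            out.append((np.round(ce[i]),st[i,4],np.round(X,4),np.round(b,4),np.round(np.r_[q.min(0),q.max(0)],3)))
    return out
def tob(X,B): return np.r_[B[1].T@(X[:2]-B[0][:2]),X[2]]
E
python3 - <<'E'
from h import *
f=np.load('top.npz'); p=f['p']; c=camera_params('top')
hsv=cv2.cvtColor(p,cv2.COLOR_RGB2HSV)
roi=np.zeros(p.shape[:2],np.uint8); cv2.fillPoly(roi,[np.array([[225,190],[428,165],[465,372],[252,404]])],1)
m=(hsv[...,2]<95).astype(np.uint8)*roi; m[:, :]=cv2.morphologyEx(m,cv2.MORPH_OPEN,np.ones((5,5)))
cn=max(cv2.findContours(m,0,1)[0],key=cv2.contourArea)
q=cv2.approxPolyDP(cv2.convexHull(cn),6,True).reshape(-1,2); print(q.tolist())
P=[[233,200],[421,174],[456,366],[257,396]]
W=np.array([ray(v,.05,c) for v in P]); print(np.round(W,3).tolist())
print([np.linalg.norm(W[i]-W[i-1]).round(3) for i in range(4)])
ex=(W[0]-W[3])+(W[1]-W[2]); ey=(W[0]-W[1])+(W[3]-W[2])
yaw=(np.arctan2(ex[1],ex[0])+np.arctan2(-ey[0],ey[1]))/2; print('yaw',yaw,np.arctan2(ex[1],ex[0]),np.arctan2(-ey[0],ey[1]))
R=np.array([[np.cos(yaw),-np.sin(yaw)],[np.sin(yaw),np.cos(yaw)]]); B=(W.mean(0),R); print(B)
np.savez('B.npz',o=W.mean(0),R=R)
for b in blobs(p,c,B): print(*b)
for v in [[432,208],[505,198],[534,350],[459,362]]: print('bin',tob(ray(v,.042,c),B).round(3))
s=observe(); T=np.array(s['tool_rot']); print('tcp in board',tob(np.array(s['position']),B).round(4),'tool x in board',(R.T@T[:2,0]).round(3),(R.T@T[:2,1]).round(3))
E
```

```text
[[421, 173], [456, 366], [258, 397], [231, 202]]
[[0.702, 0.172, 0.05], [0.744, -0.136, 0.05], [0.434, -0.183, 0.05], [0.39, 0.13, 0.05]]
[np.float64(0.315), np.float64(0.311), np.float64(0.314), np.float64(0.316)]
yaw 0.13901507477887481 0.14071705948013635 0.13731309007761328
(array([ 0.56774765, -0.0041639 ,  0.05      ]), array([[ 0.99035296, -0.13856776],
       [ 0.13856776,  0.99035296]]))
[302. 273.] 207083 [0.5808 0.0596 0.066 ] [0.0218 0.0613 0.066 ] [-0.362 -0.54   0.425  0.554]
[390. 193.] 607 [ 0.7097 -0.0825  0.066 ] [ 0.1297 -0.0973  0.066 ] [ 0.119 -0.139  0.141 -0.053]
[340. 249.] 373 [ 0.619  -0.0007  0.066 ] [ 0.0512 -0.0037  0.066 ] [ 0.034 -0.021  0.068  0.014]
[364. 286.] 379 [ 0.5597 -0.0387  0.066 ] [-0.0127 -0.0331  0.066 ] [-0.033 -0.054  0.008 -0.013]
[389. 331.] 380 [ 0.4902 -0.0758  0.066 ] [-0.0868 -0.0602  0.066 ] [-0.106 -0.085 -0.069 -0.036]
bin [ 0.099 -0.165  0.042]
bin [ 0.098 -0.287  0.042]
bin [-0.151 -0.288  0.042]
bin [-0.152 -0.166  0.042]
tcp in board [-0.3636  0.5956  0.2308] tool x in board [-0.933  0.361] [0.361 0.933]
```

```bash
cat > go.py <<'E'
import sys
from h import *
from scipy.spatial.transform import Rotation as Ro
f=np.load('B.npz'); B=(f['o'],f['R']); s=observe(); T=np.array(s['tool_rot']); P=np.array(s['position'])
ex,ey=B[1][:,0],B[1][:,1]
G=np.array([[ey[0],ex[0],0],[ey[1],ex[1],0],[0,0,-1.]])  # tool x = board +y, tool y = board +x
print('t',s['time_s'],'F',np.round(s['ft_force'],1),'board',tob(P,B).round(4),'w',round(s['grip_width'],4))
a=[float(v) for v in sys.argv[1:]]
for i in range(0,len(a),3):
    g=np.r_[B[0][:2]+B[1]@a[i:i+2],a[i+2]]
    print('shift',(T.T@(g-P)/.5).round(4),'turn',(Ro.from_matrix(T.T@G).as_rotvec()/np.pi).round(4))
E
python3 go.py -.013 .028 .2
```

```text
t 0.1 F [ 0.7 -0.5  1. ] board [-0.3636  0.5956  0.2308] w 0.0856
shift [-1.0632 -0.806   0.0622] turn [-4.000e-04  2.000e-04  3.826e-01]
```

```bash
python3 -m handwheel '[[[-0.08,-0.06,0],[0,0,0.04]],[[-0.16,-0.12,0],[0,0,0.08]],[[-0.24,-0.18,0],[0,0,0.12]],[[-0.32,-0.24,0],[0,0,0.16]],[[-0.4,-0.3,0],[0,0,0.2]],[[-0.48,-0.36,0],[0,0,0.24]],[[-0.56,-0.42,0],[0,0,0.28]],[[-0.64,-0.48,0],[0,0,0.32]],[[-0.72,-0.54,0],[0,0,0.36]],[[-0.8,-0.6,0],[0,0,0.3826]]]' 0.2; python3 go.py -.013 .028 .2 -.013 .028 .1
```

```text
time_s: 1.1
position: [0.4473, 0.1504, 0.2312]
tool_rot: [[-0.134, 0.991, -0.0], [0.991, 0.134, 0.0], [0.0, -0.0, -1.0]]
ft_force: [-0.0, 0.6, -0.3]
grip_width: 0.0171
gripper_force: 0.0
t 1.1 F [-0.   0.6 -0.3] board [-0.0979  0.1698  0.2312] w 0.0171
shift [-0.2827  0.1711  0.0624] turn [-0.0001 -0.     -0.0015]
shift [-0.2828  0.1712  0.2624] turn [-0.0001 -0.     -0.0015]
```

```bash
python3 -m handwheel '[[[-0.07,0.0425,0],[0,0,0]],[[-0.14,0.085,0],[0,0,0]],[[-0.21,0.1275,0],[0,0,0]],[[-0.2827,0.1711,0],[0,0,0]],[[-0.2827,0.1711,0.06],[0,0,0]],[[-0.2827,0.1711,0.13],[0,0,0]],[[-0.2827,0.1711,0.2],[0,0,0]],[[-0.2827,0.1711,0.26],[0,0,0]],[[-0.2827,0.1711,0.3],[0,0,0]],[[-0.2827,0.1711,0.3],[0,0,0]]]' 0.2; python3 go.py -.013 .028 .056; python3 - <<'E'
from h import *
f=np.load('B.npz'); B=(f['o'],f['R'])
a,_=get_image('scene'); c=camera_params('scene'); 
cv2.imwrite('pics/b1.png',cv2.resize(a[150:330,180:420,::-1],None,fx=3,fy=3))
E
```

```text
time_s: 2.1
position: [0.5492, 0.0244, 0.0787]
tool_rot: [[-0.138, 0.99, -0.006], [0.99, 0.138, 0.001], [0.002, -0.006, -1.0]]
ft_force: [-0.5, 0.9, 0.4]
grip_width: 0.0171
gripper_force: 0.0
t 2.1 F [-0.5  0.9  0.4] board [-0.0144  0.0308  0.0787] w 0.0171
shift [-0.0057  0.0031  0.0453] turn [-0.0018 -0.0006 -0.0001]
```

View pics/b1.png

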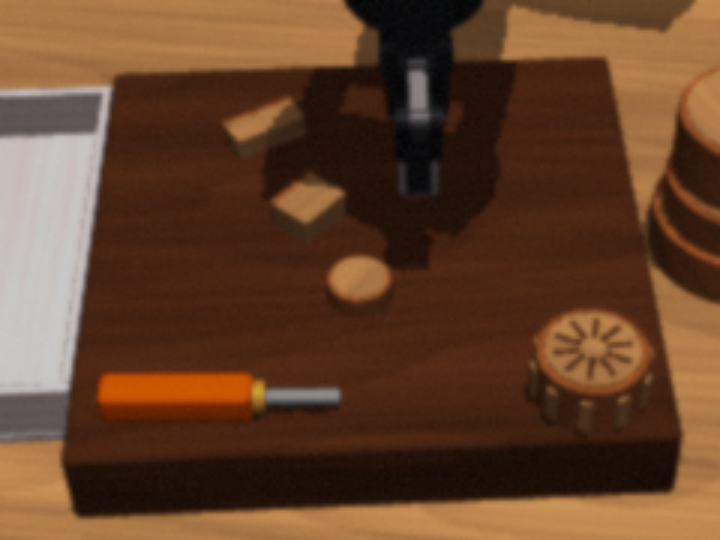

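The crop shows the fingertips near (418,185), just behind and clear of the block at (308,205). The slice (360,280) is outside this lane. Next I descend and push toward −y.

```bash
python3 -m handwheel '[[[0,0.003,0.02],[0,0,0]],[[0,0.003,0.035],[0,0,0]],[[0,0.003,0.045],[0,0,0]],[[0,0.003,0.045],[0,0,0]],[[-0.015,0.003,0.045],[0,0,0]],[[-0.03,0.003,0.045],[0,0,0]],[[-0.045,0.003,0.045],[0,0,0]],[[-0.06,0.003,0.045],[0,0,0]],[[-0.075,0.003,0.045],[0,0,0]],[[-0.09,0.003,0.045],[0,0,0]]]'; python3 go.py -.013 -.19 .056
```

```text
time_s: 3.15
position: [0.5585, -0.0209, 0.0589]
tool_rot: [[-0.138, 0.99, 0.0], [0.99, 0.138, 0.0], [0.0, 0.0, -1.0]]
ft_force: [0.1, 0.7, 0.0]
grip_width: 0.0172
gripper_force: 0.1
t 3.15 F [0.1 0.7 0. ] board [-0.0114 -0.0153  0.0589] w 0.0172
shift [-0.3493 -0.003   0.0057] turn [ 0.     -0.     -0.0001]
```

```bash
python3 -m handwheel '[[[-0.015,0,0.005],[0,0,0]],[[-0.03,0,0.005],[0,0,0]],[[-0.045,0,0.005],[0,0,0]],[[-0.06,0,0.005],[0,0,0]],[[-0.075,0,0.005],[0,0,0]],[[-0.09,0,0.005],[0,0,0]],[[-0.105,0,0.005],[0,0,0]],[[-0.12,0,0.005],[0,0,0]],[[-0.135,0,0.005],[0,0,0]],[[-0.15,0,0.005],[0,0,0]]]'; python3 go.py -.013 -.19 .056
python3 - <<'E'
from h import *
a,_=get_image('scene'); cv2.imwrite('pics/b2.png',cv2.resize(a[150:330,120:360,::-1],None,fx=3,fy=3))
E
```

```text
time_s: 4.15
position: [0.5689, -0.0951, 0.0563]
tool_rot: [[-0.139, 0.99, 0.0], [0.99, 0.139, -0.0], [-0.0, 0.0, -1.0]]
ft_force: [0.4, 0.1, -0.4]
grip_width: 0.0173
gripper_force: 0.2
t 4.15 F [ 0.4  0.1 -0.4] board [-0.0114 -0.0902  0.0563] w 0.0173
shift [-0.1996 -0.0031  0.0007] turn [0. 0. 0.]
```

View pics/b2.png

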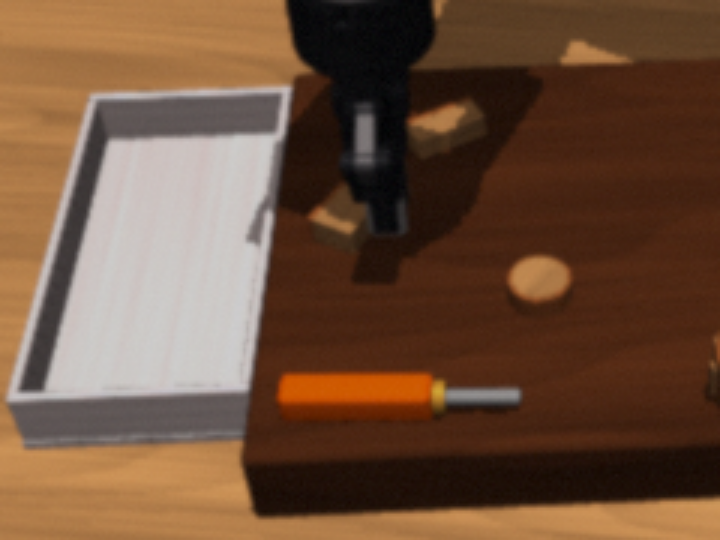

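The block, at (340,218), is ahead of the fingers and flush against them. I continue over the edge at (270,240).

```bash
python3 -m handwheel '[[[-0.015,0,0],[0,0,0]],[[-0.03,0,0],[0,0,0]],[[-0.045,0,0],[0,0,0]],[[-0.06,0,0],[0,0,0]],[[-0.075,0,0],[0,0,0]],[[-0.09,0,0],[0,0,0]],[[-0.105,0,0],[0,0,0]],[[-0.12,0,0],[0,0,0]],[[-0.135,0,0],[0,0,0]],[[-0.15,0,0],[0,0,0]]]';python3 -m handwheel '[[[-0.015,0,0],[0,0,0]],[[-0.03,0,0],[0,0,0]],[[-0.045,0,0],[0,0,0]],[[-0.055,0,0],[0,0,0]],[[-0.055,0,0],[0,0,0]],[[-0.055,0,-0.06],[0,0,0]],[[-0.055,0,-0.12],[0,0,0]],[[-0.055,0,-0.12],[0,0,0]]]'
python3 go.py -.087 .01 .116 -.087 .01 .056
python3 - <<'E'
from h import *
a,_=get_image('scene'); cv2.imwrite('pics/b3.png',cv2.resize(a[150:330,120:360,::-1],None,fx=3,fy=3))
E
```

```text
time_s: 5.2
position: [0.5793, -0.1694, 0.0563]
tool_rot: [[-0.139, 0.99, 0.0], [0.99, 0.139, -0.0], [-0.0, -0.0, -1.0]]
ft_force: [0.2, -0.3, 1.0]
grip_width: 0.0172
gripper_force: 0.0
time_s: 6.0
position: [0.5846, -0.1965, 0.1204]
tool_rot: [[-0.139, 0.99, 0.006], [0.99, 0.139, -0.004], [-0.004, 0.006, -1.0]]
ft_force: [-0.2, -0.4, 0.3]
grip_width: 0.0172
gripper_force: 0.0
t 6.0 F [-0.2 -0.4  0.3] board [-0.0099 -0.1928  0.1204] w 0.0172
shift [ 0.4058 -0.1541  0.0061] turn [0.0019 0.0014 0.0001]
shift [ 0.4063 -0.1548  0.1261] turn [0.0019 0.0014 0.0001]
```

View pics/b3.png

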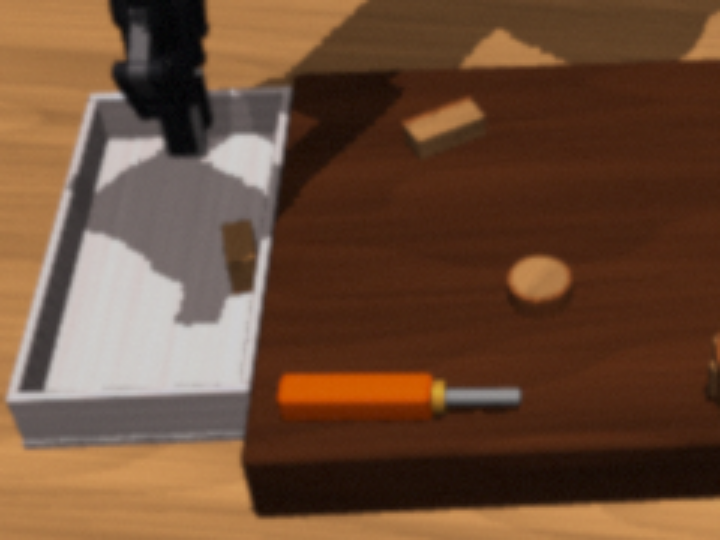

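The block lies in the bin at (238,258). The strip is next.

```bash
python3 -m handwheel '[[[0.08,-0.03,0],[0,0,0]],[[0.16,-0.06,0],[0,0,0]],[[0.24,-0.09,0],[0,0,0]],[[0.32,-0.12,0],[0,0,0]],[[0.38,-0.154,0],[0,0,0]],[[0.38,-0.154,0.04],[0,0,0]],[[0.38,-0.154,0.08],[0,0,0]],[[0.38,-0.154,0.11],[0,0,0]],[[0.38,-0.154,0.118],[0,0,0]],[[0.38,-0.154,0.118],[0,0,0]]]';python3 go.py -.087 -.19 .056
```

```text
time_s: 7.05
position: [0.4799, -0.0183, 0.0566]
tool_rot: [[-0.139, 0.99, -0.002], [0.99, 0.139, 0.001], [0.001, -0.002, -1.0]]
ft_force: [0.0, 0.2, 0.7]
grip_width: 0.0172
gripper_force: 0.0
t 7.05 F [0.  0.2 0.7] board [-0.0889 -0.0018  0.0566] w 0.0172
shift [-0.3764  0.0038  0.0008] turn [-0.0006 -0.0003  0.    ]
```

```bash
python3 -m handwheel '[[[-0.015,0.003,0],[0,0,0]],[[-0.03,0.003,0],[0,0,0]],[[-0.045,0.003,0],[0,0,0]],[[-0.06,0.003,0],[0,0,0]],[[-0.075,0.003,0],[0,0,0]],[[-0.09,0.003,0],[0,0,0]],[[-0.105,0.003,0],[0,0,0]],[[-0.12,0.003,0],[0,0,0]],[[-0.135,0.003,0],[0,0,0]],[[-0.15,0.003,0],[0,0,0]]]'; python3 go.py -.087 -.19 .056
python3 - <<'E'
from h import *
a,_=get_image('top'); cv2.imwrite('pics/b4.png',cv2.resize(a[180:380,320:540,::-1],None,fx=2.7,fy=2.7))
E
```

```text
time_s: 8.05
position: [0.4924, -0.0932, 0.0573]
tool_rot: [[-0.139, 0.99, 0.0], [0.99, 0.139, -0.0], [-0.0, 0.0, -1.0]]
ft_force: [-0.2, 0.3, 0.5]
grip_width: 0.0167
gripper_force: 0.1
t 8.05 F [-0.2  0.3  0.5] board [-0.0869 -0.0777  0.0573] w 0.0167
shift [-2.245e-01 -2.000e-04  2.600e-03] turn [0. 0. 0.]
```

View pics/b4.png

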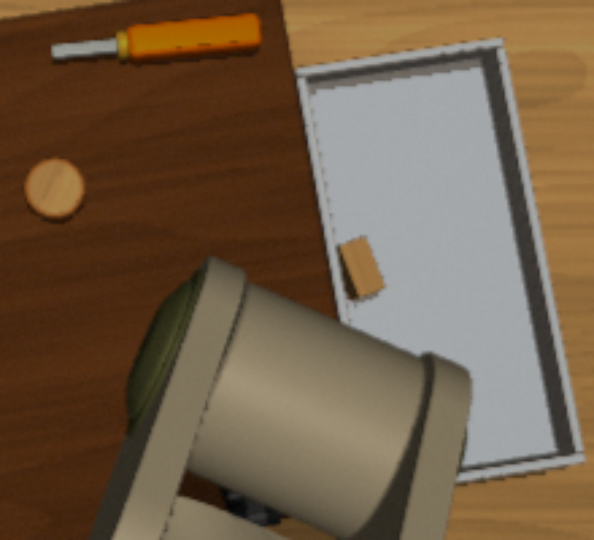

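The arm hides the strip in this view. The block is in the bin at (362,268), close to the wall but inside. I keep pushing.

```bash
python3 -m handwheel '[[[-0.015,0,0.002],[0,0,0]],[[-0.03,0,0.002],[0,0,0]],[[-0.045,0,0.002],[0,0,0]],[[-0.06,0,0.002],[0,0,0]],[[-0.075,0,0.002],[0,0,0]],[[-0.09,0,0.002],[0,0,0]],[[-0.105,0,0.002],[0,0,0]],[[-0.12,0,0.002],[0,0,0]],[[-0.135,0,0.002],[0,0,0]],[[-0.15,0,0.002],[0,0,0]]]';python3 -m handwheel '[[[-0.015,0,0],[0,0,0]],[[-0.03,0,0],[0,0,0]],[[-0.045,0,0],[0,0,0]],[[-0.06,0,0],[0,0,0]],[[-0.075,0,0],[0,0,0]],[[-0.08,0,0],[0,0,0]],[[-0.08,0,0],[0,0,0]],[[-0.08,0,-0.06],[0,0,0]],[[-0.08,0,-0.12],[0,0,0]],[[-0.08,0,-0.12],[0,0,0]]]'
python3 go.py .051 .048 .12 .051 .048 .056
python3 - <<'E'
from h import *
a,_=get_image('scene'); cv2.imwrite('pics/b5.png',cv2.resize(a[150:330,120:360,::-1],None,fx=3,fy=3))
E
```

```text
time_s: 9.1
position: [0.5029, -0.1675, 0.0564]
tool_rot: [[-0.139, 0.99, 0.0], [0.99, 0.139, -0.0], [-0.0, 0.0, -1.0]]
ft_force: [-0.1, -0.0, -0.4]
grip_width: 0.0169
gripper_force: 0.0
time_s: 10.1
position: [0.5097, -0.207, 0.1199]
tool_rot: [[-0.139, 0.99, 0.006], [0.99, 0.139, -0.004], [-0.004, 0.005, -1.0]]
ft_force: [0.6, -1.0, -0.0]
grip_width: 0.0167
gripper_force: 0.0
t 10.1 F [ 0.6 -1.  -0. ] board [-0.0856 -0.1928  0.1199] w 0.0167
shift [ 0.4815  0.2734 -0.0011] turn [0.0016 0.0014 0.0002]
shift [0.4821 0.2728 0.1269] turn [0.0016 0.0014 0.0002]
```

View pics/b5.png

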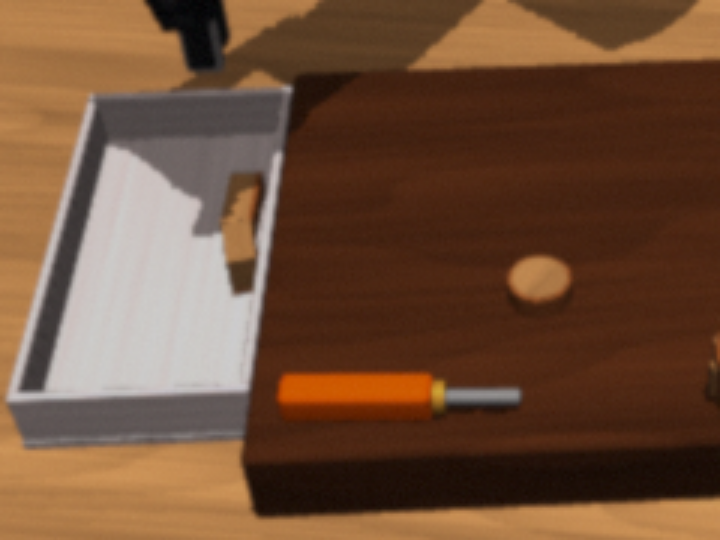

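Both the strip (242,210) and the block (240,265) are in the bin. Now the slice.

```bash
python3 -m handwheel '[[[0.07,0.04,0],[0,0,0]],[[0.14,0.08,0],[0,0,0]],[[0.22,0.125,0],[0,0,0]],[[0.3,0.17,0],[0,0,0]],[[0.38,0.215,0],[0,0,0]],[[0.475,0.273,0],[0,0,0]],[[0.475,0.273,0.04],[0,0,0]],[[0.475,0.273,0.08],[0,0,0]],[[0.475,0.273,0.118],[0,0,0]],[[0.475,0.273,0.118],[0,0,0]]]';python3 go.py .051 -.19 .056
```

```text
time_s: 11.15
position: [0.6085, 0.0482, 0.0538]
tool_rot: [[-0.139, 0.99, -0.007], [0.99, 0.139, 0.001], [0.002, -0.007, -1.0]]
ft_force: [0.0, 0.1, 0.9]
grip_width: 0.0172
gripper_force: 0.0
t 11.15 F [0.  0.1 0.9] board [0.0476 0.0462 0.0538] w 0.0172
shift [-0.4725  0.0065 -0.0053] turn [-0.0022 -0.0006  0.0001]
```

```bash
python3 -m handwheel '[[[0,0,0],[0,0,0]],[[0,0,0],[0,0,0]],[[-0.015,0,0],[0,0,0]],[[-0.025,0,0],[0,0,0]]]'; python3 go.py .051 -.19 .056; python3 - <<'E'
from h import *
f=np.load('B.npz'); B=(f['o'],f['R'])
p,_=get_image('top')
for b in blobs(p,camera_params('top'),B): print(*b[2:])
E
```

```text
time_s: 11.55
position: [0.6127, 0.0346, 0.0581]
tool_rot: [[-0.138, 0.99, 0.001], [0.99, 0.138, -0.0], [-0.0, 0.001, -1.0]]
ft_force: [-0.3, -0.8, -0.0]
grip_width: 0.0169
gripper_force: 0.0
t 11.55 F [-0.3 -0.8 -0. ] board [0.0499 0.0321 0.0581] w 0.0169
shift [-0.4442  0.0024  0.0043] turn [ 0.0004  0.0001 -0.    ]
[0.6079 0.0497 0.066 ] [0.0472 0.0478 0.066 ] [-0.362 -0.54   0.425  0.554]
[ 0.7103 -0.0848  0.066 ] [ 0.13   -0.0996  0.066 ] [ 0.119 -0.139  0.141 -0.054]
[0.6583 0.035  0.066 ] [0.0951 0.0262 0.066 ] [ 0.042 -0.037  0.149  0.089]
[ 0.5865 -0.0311  0.066 ] [ 0.0149 -0.0292  0.066 ] [-0.086 -0.065  0.121  0.005]
[ 0.5713 -0.1804  0.066 ] [-0.0209 -0.175   0.066 ] [-0.038 -0.186 -0.004 -0.165]
[0.5547 0.0525 0.066 ] [-0.0051  0.0579  0.066 ] [-0.034 -0.008  0.025  0.116]
[ 0.5227 -0.1907  0.066 ] [-0.0705 -0.1785  0.066 ] [-0.093 -0.188 -0.048 -0.169]
```

```bash
python3 -m handwheel '[[[-0.015,0.002,0.004],[0,0,0]],[[-0.03,0.002,0.004],[0,0,0]],[[-0.045,0.002,0.004],[0,0,0]],[[-0.06,0.002,0.004],[0,0,0]],[[-0.075,0.002,0.004],[0,0,0]],[[-0.09,0.002,0.004],[0,0,0]],[[-0.105,0.002,0.004],[0,0,0]],[[-0.12,0.002,0.004],[0,0,0]],[[-0.135,0.002,0.004],[0,0,0]],[[-0.15,0.002,0.004],[0,0,0]]]'; python3 go.py .051 -.19 .056
python3 - <<'E'
from h import *
a,_=get_image('scene'); cv2.imwrite('pics/b6.png',cv2.resize(a[150:330,120:360,::-1],None,fx=3,fy=3))
E
```

```text
time_s: 12.6
position: [0.6237, -0.0395, 0.0553]
tool_rot: [[-0.139, 0.99, -0.0], [0.99, 0.139, 0.0], [0.0, -0.0, -1.0]]
ft_force: [0.6, -0.2, 0.1]
grip_width: 0.017
gripper_force: 0.1
t 12.6 F [ 0.6 -0.2  0.1] board [ 0.0506 -0.0427  0.0553] w 0.017
shift [-0.2946  0.0009 -0.0014] turn [-0. -0.  0.]
```

View pics/b6.png

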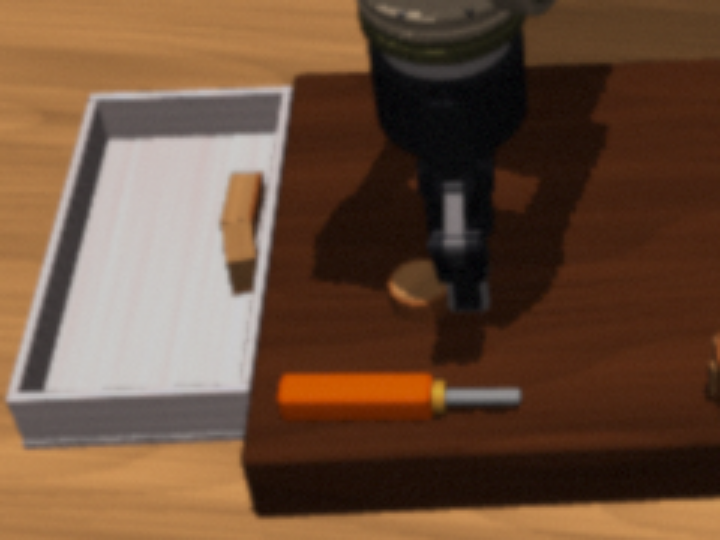

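The slice, at (418,283), is cradled ahead of the fingers and well clear of the gouge (355,390). I continue over the edge.

```bash
python3 -m handwheel '[[[-0.015,0,0],[0,0,0]],[[-0.03,0,0],[0,0,0]],[[-0.045,0,0],[0,0,0]],[[-0.06,0,0],[0,0,0]],[[-0.075,0,0],[0,0,0]],[[-0.09,0,0],[0,0,0]],[[-0.105,0,0],[0,0,0]],[[-0.12,0,0],[0,0,0]],[[-0.135,0,0],[0,0,0]],[[-0.15,0,0],[0,0,0]]]' && python3 -m handwheel '[[[-0.013,0,0],[0,0,0]],[[-0.026,0,0],[0,0,0]],[[-0.039,0,0],[0,0,0]],[[-0.052,0,0],[0,0,0]],[[-0.065,0,0],[0,0,0]],[[-0.078,0,0],[0,0,0]],[[-0.091,0,0],[0,0,0]],[[-0.104,0,0],[0,0,0]],[[-0.117,0,0],[0,0,0]],[[-0.13,0,0],[0,0,0]]]' && python3 -m handwheel '[[[-0.01,0,0],[0,0,0]],[[-0.015,0,0],[0,0,0]],[[-0.015,0,0],[0,0,0]],[[-0.015,0,-0.06],[0,0,0]],[[-0.015,0,-0.12],[0,0,0]],[[-0.015,0,-0.18],[0,0,0]],[[-0.015,0,-0.24],[0,0,0]],[[-0.015,0,-0.28],[0,0,0]],[[-0.015,0,-0.28],[0,0,0]],[[-0.015,0,-0.28],[0,0,0]]]'
python3 - <<'E'
from h import *
a,_=get_image('scene'); cv2.imwrite('pics/b7.png',cv2.resize(a[140:330,110:480,::-1],None,fx=2.1,fy=2.1))
E
```

```text
time_s: 13.65
position: [0.6341, -0.1137, 0.0553]
tool_rot: [[-0.139, 0.99, -0.0], [0.99, 0.139, -0.0], [-0.0, -0.0, -1.0]]
ft_force: [-0.2, 0.4, 0.4]
grip_width: 0.0171
gripper_force: 0.1
time_s: 14.65
position: [0.6431, -0.178, 0.0553]
tool_rot: [[-0.139, 0.99, -0.0], [0.99, 0.139, -0.0], [-0.0, -0.0, -1.0]]
ft_force: [0.3, 0.0, 0.7]
grip_width: 0.0169
gripper_force: 0.0
time_s: 15.65
position: [0.6439, -0.1846, 0.1947]
tool_rot: [[-0.139, 0.99, -0.001], [0.99, 0.139, 0.0], [0.0, -0.001, -1.0]]
ft_force: [0.0, 0.9, -0.4]
grip_width: 0.017
gripper_force: 0.0
```

View pics/b7.png

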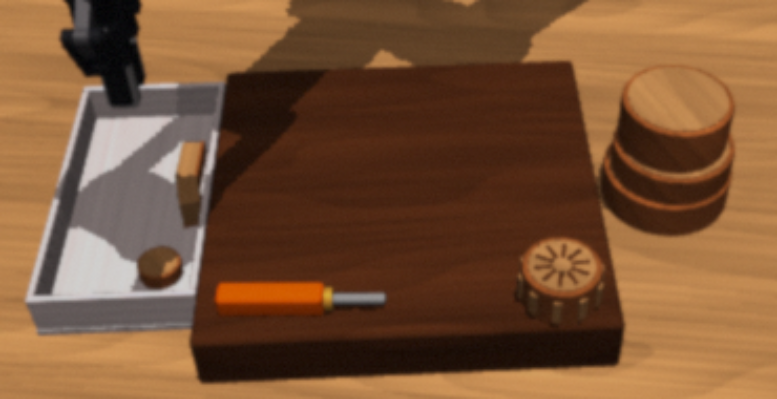

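All three are in the bin: the slice at (160,265), the strip at (190,165) and the block at (190,210). The gouge, carving and logs look untouched. I'll check with depth that nothing is propped on the rim.

```bash
python3 - <<'E'
from h import *
f=np.load('B.npz'); B=(f['o'],f['R'])
a,d=get_image('scene'); c=camera_params('scene')
v,u=np.mgrid[:480,:640]; m=d>0
X=(np.linalg.inv(c['K'])@np.stack([u[m]*d[m],v[m]*d[m],d[m]])).T; X=(X-c['t'])@c['R']
b=np.c_[(X[:,:2]-B[0][:2])@B[1],X[:,2]]
hsv=cv2.cvtColor(a,cv2.COLOR_RGB2HSV)[m]
k=(abs(b[:,0]+.025)<.122)&(b[:,1]<-.165)&(b[:,1]>-.285)&(b[:,2]<.1)&(hsv[:,1]>70)
n=np.zeros((480,640),np.uint8); n[m]=k
N,l,st,_=cv2.connectedComponentsWithStats(n); L=l[m]
for i in range(1,N):
    if st[i,4]>15: q=b[L==i]; print(st[i,4],np.percentile(q,[2,98],axis=0).round(3).tolist())
E
```

```text
435 [[-0.1, -0.197, 0.007], [-0.002, -0.172, 0.035]]
339 [[0.034, -0.214, 0.008], [0.068, -0.183, 0.023]]
```

```bash
python3 -c "
from rig import *
print(close_job())"
```

```text
the job is handed in; nothing more can be done
None
```

I pushed the block, strip and slice into the scrap bin, all lying below its rim, and left the carving, gouge and logs where they were; the job was handed in at about 16 s.

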